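# Push the jar tray across the gap to its stop

### The job

Push the blue tray with the two grinding jars off the grey deck, across the gap and onto the steel deck until its nose sits fully home against the red stop. Keep the tray level all the way, so that neither nose nor tail sags into the gap, press and push gently (no more than about 15 N down, or against the stop), and do not touch the jars or disturb the other things.

Things in the scene. Friction and masses are not known exactly. Their poses are not given: they have to be found in the camera images.
- near_deck: Fixed grey platform where the tray starts: 176 mm wide (x), 290 mm long (y), flat top 60 mm above the origin. Origin: centre of its underside, on the bench. Its +y is the push direction, towards the gap and the far deck. Aluminium side rails, 12 mm high, run along the top, 150 mm apart inside.
- near_edge (a point): Middle of the top edge of the near deck where the gap begins; axes as the near deck.
- far_deck: Fixed steel platform beyond a 114 to 122 mm gap, parallel to the near deck and in line within 3 mm: 176 mm wide (x), 256 mm long (y), flat top 58.5 mm above the origin (1.5 mm lower than the near deck), a sloping lip at the entry. Origin: centre of its underside. Side rails 12 mm high, 150 mm apart inside, flared at the entry. The red stop stands across its +y end.
- far_edge (a point): Middle of the top edge of the far deck on the gap side; axes as the far deck.
- stop: Rigid red bar across the far end of the far deck, 150 mm wide (x), 12 mm thick (y), 26 mm high, fixed to that deck. Origin: centre of its underside, on the deck top.
- stop_face (a point): Middle of the stop's face that the tray's nose must meet, 10 mm above the far deck's top; axes as the far deck.
- tray: Loose blue tray, 140 mm wide (x), 228 mm long (y), with jars 0.78 to 0.88 kg; friction on the decks 0.5 to 0.7. Origin: centre of its underside, flat from y -110 to +100 mm; +y is the way to push it. Plate 8 mm thick; on it a white block 130 mm wide, y -65 to +100 mm, top 32 mm above the origin, holds two jars. Centre of mass at y +30 to +40 mm: unaided, the nose drops into the gap.
- tray_ledge (a point): Middle of the top of the tray's bare rear ledge, 8 mm above its underside: flat, rigid, 140 mm wide, 45 mm long (tray y -110 to -65 mm). About 10 N down on it keeps the nose up until the nose rests on the far deck. No load is needed while both decks carry the tray; load on the ledge once the tail has left the near deck tips the tail down. Axes as the tray.
- tray_block (a point): Middle of the block's upright rear face, the face to push on: 130 mm wide, from 8 to 32 mm above the tray's underside, facing the tray's -y, covered by a slippery grey strip (friction 0.08); axes as the tray.
- tray_nose (a point): Tip of the tray's upturned nose, 118 mm ahead of its origin and 10 mm above its underside; axes as the tray.
- jar_left: Loose steel grinding jar, 49 mm in diameter, 59 mm tall, standing in the tray's block at x = -33 mm, y = +65 mm of the tray, its top 67 mm above the tray's underside. Origin: centre of its underside.
- jar_right: The same, at x = +33 mm, y = +65 mm of the tray.
- crucible: Bystander: small white cup, 44 mm wide and 32 mm tall, standing on the bench in the gap. Origin: centre of its underside.
- spare_jar: Bystander: steel jar, 49 mm in diameter and 59 mm tall, on the bench. Origin: centre of its underside.
- beaker: Bystander: glass beaker, 60 mm in diameter and 75 mm tall, on the bench. Origin: centre of its underside.
- reagent_bottle: Bystander: amber jar with blue cap, 60 mm in diameter and 120 mm tall, on the bench. Origin: centre of its underside.
- mortar: Bystander: white bowl, 90 mm in diameter and 50 mm tall, on the bench. Origin: centre of its underside.
- brush: Bystander: small brush lying on the bench.
- petri_dish: Bystander: flat glass dish, 80 mm in diameter and 14 mm tall, on the bench. Origin: centre of its underside.

How it is judged:
By the outcome, as a careful person would: the job done as asked, in the order asked, and still so for the second after the job is handed in, with the robot touching nothing.
It also fails if it takes over 70 s, if anything falls off the work surface, if the arm or the gripper's body presses on something with over 40 N, if the wrist force passes 120 N, or if a joint passes its speed limit or range.

### The arm

A 6-joint arm with a two-finger parallel gripper is mounted at the origin on the work surface. World frame = base frame: x ahead of the robot, y to its left, z up, the work surface at z = 0. Lengths are in mm, angles in rad, forces in N, time in s.
With the tool pointing down it reaches from about 325 to 775 mm from the base axis. Payload 5.5 kg.
Tool frame: the origin (TCP) lies between the finger pads; the fingertips stand 14 mm ahead of it and the grasp point (between the pads) lies 5 mm behind it (ctrl.tip_extent is the distance from the TCP to the fingertips, in mm); y points along the fingers, x is the direction in which the jaws open and shut, and the axes are right-handed (so a half turn about y gives the same grasp; the last joint's range is limited). The gripper opens to 88 mm and grips with 3 to 60 N. Pads are 20 mm wide; open, the fingers measure 115 mm over their backs; the gripper's body (75 mm by 178 mm) begins 61 mm behind the grasp point.
Start: joints at [-1.195, 0.091, 1.231, -0, 1.82, -0.057], TCP at [251.65, -544.691, 236.631] pointing down, gripper open.
Joint ranges: [-2.87, 2.87], [-0.86, 2.18], [0.17, 2.46], [-1.51, 4.65], [0.06, 2.69], [-2.65, 2.65]. Speed limits (rad/s): [2.57, 2.57, 3.01, 3.14, 3.14, 3.14].

### API

Orientations are given as a unit quaternion [w, x, y, z].
In Python, from cell import monitor, cams, ctrl, finder gives the robot as it stands.
- The arm moves only by the tool step_arm, never from a script. Its argument "deltas" is one flat list of numbers, 5 for each row, row after row: the shift along the tool's x, y, z in mm, then the turn about the tool's y in rad, then the closure in counts, from 0 (fully open) to 255 (shut). A call has 1 to 12 rows; each row shifts and turns the commanded pose from where the row before left it, along the tool's axes as they then stand; what a row does not reach is not made up. A row lasts 1/8 s, in which the tool goes at most 62.5 mm and 10.7 degrees, less where a joint would pass 70% of its speed; a pose out of reach is approached as far as the arm can. A call with a gripper value outside its range is refused whole. The fingers move at their own pace and stop on an object; "force" is the grip in N (left out, the last holds). Time passes only in rows, so rows that do not move let the fingers close. It gives the time, the measured TCP pose, the force and the opening at its end, in the units of the state.
- monitor.get_state(): the state, without advancing time (a new reading comes with each control period).
- cams.camera(name): name is "scene" or "side" or "wrist"; returns the picture (420x560x3 uint8, red, green, blue); there is no depth.
- cams.calibration(name): a dict with "camera_matrix" (3x3 intrinsics, pixels), "world_from_camera" (4x4, takes a point from camera to world coordinates); the wrist camera has in their place "tool_from_camera" (4x4, takes a point from camera to tool coordinates, whose origin is the TCP and whose axes are the tool frame's). Camera axes: x right, y down, z forward; pixel columns grow to the right and rows downward; lengths in mm; the calibration is good to about 2 mm. A picture is of the moment at which its call begins: read the wrist's pose just before it. calibration takes no time and is no camera call.
- ctrl.hand_in(): hands the job in, once; it reports no verdict.
Trained networks look in the newest picture that a camera, given by its name, has taken for a name from the list of things; names that differ only in an ending like _2 or _b are one class to them, and where a whole thing is asked for, a point or a joint stands for the part that bears it (a point fixed in the world has none). Each returns a list of dicts, best first, with "score" (0 to 1); they miss things now and then, are a little off and sometimes report something else, mostly with a low value. They report only what shows in the picture. A call takes as long as a camera call.
- finder.recognise(camera, name): "uv" ([column, row] in pixels, amid what is visible of it).
- finder.place_of(camera, name): "uv" ([column, row] in pixels: a listed point, or the origin of a listed thing).
The state is a dict: "t": time; "qpos": joint angles; "qd": joint speeds; "tau": joint torques, N m; "eef_pos": TCP position; "tcp_rot": TCP orientation; "contact_force": force on the tool from outside, world axes, zero at the start; "torque": the same for the moment, N m; "grip_width": opening from 0.0 (shut) to 1.0 (fully open).
Only numpy, scipy, OpenCV 4.12 (cv2) and the standard library are available. Lean on these libraries where they do the work, as an engineer would, in place of code of your own. Each camera call takes 0.05 s, during which the arm holds its last target. There are 200 camera calls.

## Working session

There is one attempt and no reset: what is moved stays moved. The work goes in short steps, Python scripts to look and compute and a tool call to move; the robot and the scene stay as the last step left them, time stands still between calls to the robot, and variables do not carry over. Pictures are saved under pics/ and viewed, about 8 in all and at most 12, crops included, and the job is handed in when it is done.

Besides the shell and the picture viewer there is one more tool, called after "Request:" by a JSON object that holds its "fn" and its "kwargs", one argument or row to a line. step_arm: Moves the arm, as the interface text tells. Its arguments: {"type":"object","properties":{"deltas":{"type":"array"},"force":{"type":"number"}},"required":["deltas"]}

```bash
mkdir -p pics
cat > h.py <<'E'
import numpy as np, cv2
from scipy.spatial.transform import Rotation as R
from cell import monitor, cams, ctrl, finder
def T(cam,st=None):
    c=cams.calibration(cam); K=np.array(c["camera_matrix"])
    if cam!="wrist": return K,np.array(c["world_from_camera"])
    q=st["tcp_rot"]; M=np.eye(4); M[:3,:3]=R.from_quat([q[1],q[2],q[3],q[0]]).as_matrix(); M[:3,3]=st["eef_pos"]
    return K,M@np.array(c["tool_from_camera"])
def at_z(cam,uv,z,st=None):
    K,W=T(cam,st); d=W[:3,:3]@np.linalg.inv(K)@np.array([*uv,1.]); o=W[:3,3]
    return o+d*(z-o[2])/d[2]
def proj(cam,p,st=None):
    K,W=T(cam,st); c=np.linalg.inv(W)@np.array([*p,1.]); v=K@c[:3]; return v[:2]/v[2]
def snap(cam,fn=None):
    st=monitor.get_state(); im=cams.camera(cam)
    if fn: cv2.imwrite(f"pics/{fn}.png",im[:,:,::-1])
    return st,im
E
python3 - <<'E'
from h import *
np.set_printoptions(precision=1,suppress=True)
print(monitor.get_state())
Z=dict(near_edge=60,far_edge=58.5,stop_face=68.5,tray_ledge=68,tray_block=80,tray_nose=70,tray=60,near_deck=0,far_deck=0,jar_left=68,jar_right=68)
ims=[]
for cam in("scene","side"):
    st,im=snap(cam); ims.append(im); print(cam,T(cam)[1][:3,3])
    for n,z in Z.items():
        for r in finder.place_of(cam,n)[:1]: print(n,round(r["score"],2),np.array(r["uv"]),at_z(cam,r["uv"],z))
cv2.imwrite("pics/a.png",cv2.resize(np.vstack(ims)[:,:,::-1],(560,840))[:, :]) 
cv2.imwrite("pics/s1.png",ims[0][:,:,::-1]);cv2.imwrite("pics/s2.png",ims[1][:,:,::-1])
E
```

```text
{'t': 0.0, 'qpos': array([-1.2,  0.1,  1.2, -0. ,  1.8, -0.1]), 'qd': array([-0., -0.,  0., -0., -0., -0.]), 'tau': array([  0. , -44.6, -40.6,   0.1,   0. ,  -0. ]), 'eef_pos': array([ 251.5, -544.4,  235.5]), 'tcp_rot': array([ 0.6, -0.6,  0.4, -0.4]), 'contact_force': array([-0. , -0.2, -0. ]), 'torque': array([0., 0., 0.]), 'grip_width': 1.0027315805836894}
scene [1273.7  -17.   810.3]
near_edge 0.82 [265.2 213.4] [540.9 -13.6  60. ]
far_edge 0.83 [326. 207.] [527.4 108.8  58.5]
stop_face 0.87 [443.2 193.4] [510.  348.9  68.5]
tray_ledge 0.95 [127.9 218.7] [ 550.1 -280.6   68. ]
tray_block 0.6 [143.9 212.5] [ 546.6 -248.    80. ]
tray_nose 0.58 [235.6 209.6] [537.3 -71.6  70. ]
tray 0.69 [179.  220.6] [ 552.3 -182.6   60. ]
near_deck 0.88 [193.2 239.7] [ 550.1 -162.1    0. ]
far_deck 0.68 [380.2 223.1] [522.4 226.9   0. ]
jar_left 0.72 [190.  183.9] [ 455.5 -167.4   68. ]
jar_right 0.66 [210.8 225.6] [ 576.3 -118.7   68. ]
side [346.9 958.9 693.9]
near_edge 0.62 [277.9 211.3] [544.4 -19.8  60. ]
far_edge 0.56 [272.2 241. ] [532.8  99.6  58.5]
stop_face 0.9 [249.  315.2] [523.3 341.4  68.5]
tray_ledge 0.64 [290.8 160. ] [ 560.2 -280.2   68. ]
tray_nose 0.73 [281.2 197.3] [546.2 -69.2  70. ]
tray 0.8 [289.8 176.5] [ 547.9 -197.9   60. ]
near_deck 0.78 [286.6 204.3] [ 547.2 -151.5    0. ]
far_deck 0.95 [261.7 300.5] [527.6 227.6   0. ]
jar_left 0.92 [300.9 184. ] [ 509.9 -149.    68. ]
jar_right 0.91 [271.5 188.8] [ 579.2 -109.    68. ]
```

View pics/s1.png

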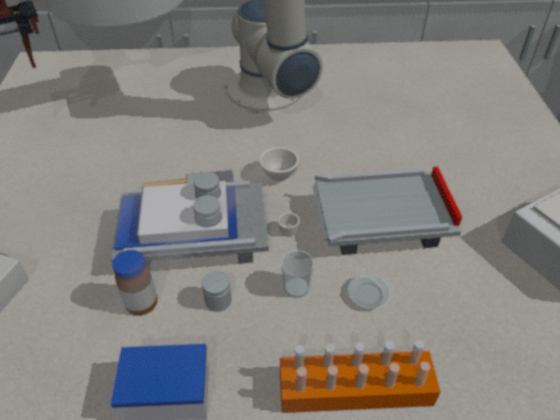

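View pics/s2.png

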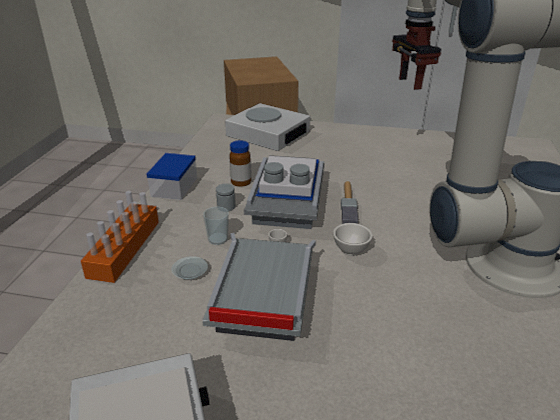

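The tray is near (550,-190) on the grey deck, about scene (179,215), and the red stop is at scene (446,195), so the push runs roughly along +y. The area above the rear ledge is free, and the amber bottle (scene 135,280) stays below the gripper body. Next I'll work out the move to get above the ledge.

```bash
cat >> h.py <<'E'
def toolmove(tgt,yaw):
    """deltas (tool x,y,z) and turn about tool y so jaw axis lies along deck x at given yaw"""
    st=monitor.get_state(); q=st["tcp_rot"]; M=R.from_quat([q[1],q[2],q[3],q[0]]).as_matrix()
    d=M.T@(np.array(tgt)-st["eef_pos"]); dx=np.array([np.cos(yaw),np.sin(yaw),0])
    a=np.arctan2(-M[:,2]@dx,M[:,0]@dx)
    a=(a+np.pi/2)%np.pi-np.pi/2
    print("M\n",M.round(3),"\nd",d.round(1),"turn",round(a,4),"F",np.round(st["contact_force"],1)); return d,a
E
python3 - <<'E'
from h import *
toolmove([555,-281,150],0.065)
E
```

```text
M
 [[ 0.419 -0.     0.908]
 [-0.908 -0.     0.419]
 [ 0.    -1.    -0.   ]] 
d [-112.1   86.6  386. ] turn -1.203 F [ 0.1  0.2 -0.7]
```

Request:
{"fn": "step_arm", "kwargs": {
  "deltas": [-14,0,48,0,100,-14,0,48,0,100,-14,0,48,0,100,-14,0,48,0,100,-14,0,48,0,100,-14,0,48,0,100,-14,0,48,0,100,-14,0,50,0,100,0,0,0,-0.15,0,0,0,0,-0.15,0,0,0,0,-0.15,0,0,0,0,-0.15,0]
}}

```text
t: 2.7
eef_pos: [555.2, -281.1, 236.6]
tcp_rot: [-0.682, 0.682, -0.186, 0.186]
contact_force: [0.6, -0.9, 0.2]
grip_width: 0.992
```

Request:
{"fn": "step_arm", "kwargs": {
  "deltas": [0,0,0,-0.15,0,0,0,0,-0.15,0,0,0,0,-0.15,0,0,0,0,-0.15,0,0,0,0,0,0]
}}

```text
t: 3.32
eef_pos: [555.1, -281.1, 236.6]
tcp_rot: [0.707, -0.707, -0.021, 0.021]
contact_force: [0.5, 0.2, -0.4]
grip_width: 0.997
```

Run:
```python
from h import *
np.set_printoptions(precision=1,suppress=True)
s=monitor.get_state();print(s["t"],s["eef_pos"],s["grip_width"])
toolmove([555,-281,150],0.065)
st,im=snap("wrist","w1")
print(T("wrist",st)[1])
for n,z in dict(tray_ledge=68,tray_block=80,tray=60,jar_left=68,jar_right=68,near_edge=60,tray_nose=70).items():
    for r in finder.place_of("wrist",n)[:1]: print(n,round(r["score"],2),np.array(r["uv"]),at_z("wrist",r["uv"],z,st))
```

```text
3.325 [ 555.1 -281.1  236.6] 0.9972417104406565
M
 [[ 1.  -0.  -0.1]
 [ 0.1  0.   1. ]
 [-0.  -1.   0. ]] 
d [-0.1 86.6  0.1] turn -0.0043 F [ 0.5  0.2 -0.4]
[[   1.     0.1    0.   549.5]
 [   0.1   -1.    -0.3 -212.9]
 [  -0.     0.3   -1.   384.4]
 [   0.     0.     0.     1. ]]
tray_ledge 0.7 [283.3 185.8] [ 552. -272.   68.]
tray_block 0.69 [283.5 172.9] [ 551.3 -256.1   80. ]
tray 0.69 [283.9 101.8] [ 547.4 -184.4   60. ]
jar_left 0.76 [249.6  32.9] [ 510.6 -124.1   68. ]
jar_right 0.74 [319.2  32.3] [ 577.7 -119.6   68. ]
```

View pics/w1.png

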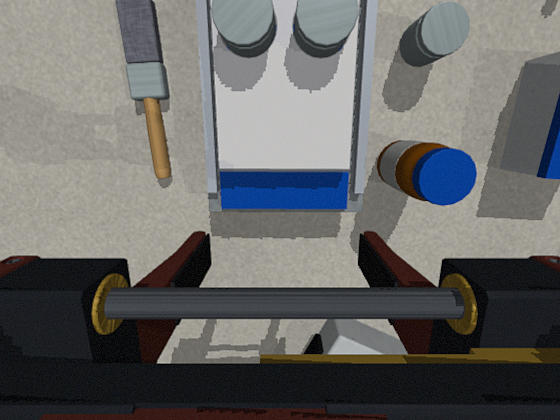

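The view shows the blue ledge as a strip at u 220–349, v 170–209. The white block starts at v≈170, and the rails show at u≈212 and 358. I'll measure the corners and the deck heading.

Run:
```python
from h import *
np.set_printoptions(precision=1,suppress=True)
st=monitor.get_state()
im=cv2.imread("pics/w1.png"); hsv=cv2.cvtColor(im,cv2.COLOR_BGR2HSV)
m=cv2.inRange(hsv,(105,150,50),(130,255,255)); m[:,360:]=0; m[:,:190]=0; m[240:]=0; m[:150]=0
ys,xs=np.nonzero(m); print(xs.min(),xs.max(),ys.min(),ys.max())
pts=[]
for u in range(226,346,8):
    c=np.nonzero(m[:,u])[0]; pts.append((u,c.min(),c.max()))
pts=np.array(pts,float)
for k,z in((1,68),(2,68)):
    w=np.array([at_z("wrist",(p[0],p[k]+(.5 if k==2 else -.5)),z,st) for p in pts]); f=np.polyfit(w[:,0],w[:,1],1); print("row",k,"yaw",f[0].round(4),"y at 552",np.polyval(f,552))
for v in(175,190,204):
    c=np.nonzero(m[v])[0]; a=at_z("wrist",(c.min()-.5,v),68,st);b=at_z("wrist",(c.max()+.5,v),68,st); print(v,a,b,(a+b)/2,np.linalg.norm(a-b))
print(st["eef_pos"])
```

```text
220 348 172 208
row 1 yaw 0.0607 y at 552 -256.2665732618809
row 2 yaw 0.0607 y at 552 -297.79251807475845
175 [ 482.1 -264.3   68. ] [ 620.8 -255.9   68. ] [ 551.5 -260.1   68. ] 138.91698903000693
190 [ 483.3 -280.9   68. ] [ 622.7 -272.4   68. ] [ 553.  -276.6   68. ] 139.63138833561572
204 [ 484.5 -296.7   68. ] [ 623.4 -288.3   68. ] [ 554.  -292.5   68. ] 139.1280794911071
[ 555.1 -281.1  236.6]
```

Request:
{"fn": "step_arm", "kwargs": {
  "deltas": [-2,40,2,0,0,0,40,2,0,0,0,40,0,0,0,0,20,0,0,0,0,6,0,0,0,0,6,0,0,0,0,0,0,0,0,0,0,0,0,0]
}}

```text
t: 4.72
eef_pos: [553.4, -277.6, 85.9]
tcp_rot: [-0.706, 0.707, 0.022, -0.021]
contact_force: [-1.2, 0.4, 0.2]
grip_width: 1.0
```

Request:
{"fn": "step_arm", "kwargs": {
  "deltas": [0,0,5,0,0,0,0,5,0,0,0,0,1,0,0,0,0,1,0,0,0,0,0,0,0]
}}

```text
t: 5.35
eef_pos: [552.1, -265.2, 84.6]
tcp_rot: [-0.707, 0.707, 0.022, -0.022]
contact_force: [0.0, -0.3, 0.3]
grip_width: 0.999
```

Request:
{"fn": "step_arm", "kwargs": {
  "deltas": [0,0,1,0,0,0,0,1,0,0,0,0,1,0,0,0,0,1,0,0,0,0,0,0,0]
}}

```text
t: 5.98
eef_pos: [551.8, -261.5, 84.7]
tcp_rot: [-0.707, 0.707, 0.022, -0.022]
contact_force: [-0.2, -4.8, -0.2]
grip_width: 1.002
```

Request:
{"fn": "step_arm", "kwargs": {
  "deltas": [0,1,0,0,0,0,1,0,0,0,0,0.5,0,0,0,0,0,0,0,0]
}}

```text
t: 6.48
eef_pos: [552.0, -261.5, 82.4]
tcp_rot: [-0.707, 0.707, 0.022, -0.022]
contact_force: [0.8, -4.8, 1.4]
grip_width: 0.999
```

Request:
{"fn": "step_arm", "kwargs": {
  "deltas": [0,0.4,0,0,0,0,0.4,0,0,0,0,0,0,0,0]
}}

```text
t: 6.85
eef_pos: [552.1, -261.5, 82.4]
tcp_rot: [-0.706, 0.707, 0.022, -0.022]
contact_force: [-0.6, -5.1, 5.3]
grip_width: 1.0
```

Request:
{"fn": "step_arm", "kwargs": {
  "deltas": [0,0,2,0,0,0,0,4,0,0,0,0,5,0,0,0,0,6,0,0,0,0,6,0,0,0,0,6,0,0,0,0,6,0,0,0,0,5,0,0]
}}

```text
t: 7.85
eef_pos: [549.7, -222.3, 82.4]
tcp_rot: [-0.706, 0.708, 0.022, -0.021]
contact_force: [-0.0, -7.9, 4.8]
grip_width: 1.002
```

Request:
{"fn": "step_arm", "kwargs": {
  "deltas": [0,0.2,5,0,0,0,0.2,5,0,0,0,0.2,5,0,0,0,0.2,5,0,0,0,0.2,5,0,0,0,0,5,0,0,0,0,5,0,0,0,0,3,0,0]
}}

```text
t: 8.85
eef_pos: [547.6, -185.0, 82.4]
tcp_rot: [-0.705, 0.708, 0.023, -0.021]
contact_force: [0.3, -9.8, 8.3]
grip_width: 0.999
```

Run:
```python
from h import *
np.set_printoptions(precision=1,suppress=True)
st,im=snap("wrist"); st2,im2=snap("side")
cv2.imwrite("pics/c1.png",np.vstack([cv2.resize(im,(420,315)),cv2.resize(im2[120:350,140:420],(420,345))[:285]])[:,:,::-1])
s=monitor.get_state();print(s["t"],s["eef_pos"],s["contact_force"],s["torque"])
for c in("wrist","side"):
  for n,z in dict(tray_ledge=68,tray_block=80,tray=60,tray_nose=70,near_edge=60,far_edge=58.5).items():
    for r in finder.place_of(c,n)[:1]: print(c,n,round(r["score"],2),np.array(r["uv"]),at_z(c,r["uv"],z,st))
```

```text
8.95 [ 547.6 -184.7   82.4] [ 1.  -8.5  7.6] [-1.3  0.4  0. ]
wrist tray_ledge 0.64 [285.8 265.6] [ 547.7 -195.8   68. ]
wrist tray_block 0.67 [284.  242.8] [ 545.5 -176.4   80. ]
wrist tray 0.59 [288.2 116.2] [ 543.7 -109.3   60. ]
side tray_ledge 0.7 [285.8 174.3] [ 558.1 -193.3   68. ]
side tray_block 0.45 [252.4 321.7] [510.4 366.7  80. ]
side tray 0.6 [287.4 190.6] [ 540.3 -121.9   60. ]
side tray_nose 0.88 [275.6 216.1] [542.3  17.1  70. ]
side near_edge 0.74 [278.9 212.3] [541.1 -15.9  60. ]
side far_edge 0.92 [271.2 241. ] [535.  100.1  58.5]
```

View pics/c1.png

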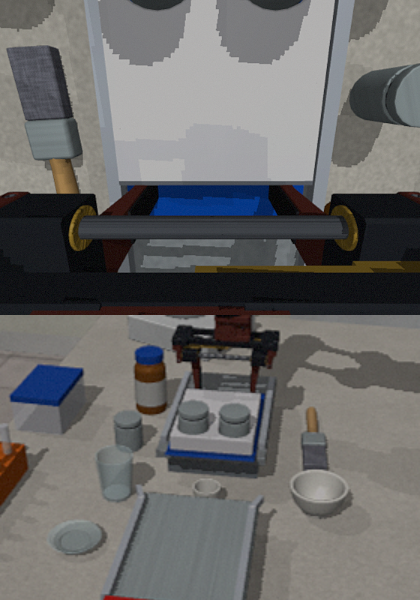

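Request:
{"fn": "step_arm", "kwargs": {
  "deltas": [0,0.3,4,0,0,0,0.3,4,0,0,0,0.2,4,0,0,0,0.2,4,0,0,0,0,4,0,0,0,0,3,0,0]
}}

```text
t: 10.3
eef_pos: [546.6, -162.9, 82.4]
tcp_rot: [-0.705, 0.709, 0.023, -0.02]
contact_force: [-0.2, -11.0, 10.6]
grip_width: 1.007
```

Request:
{"fn": "step_arm", "kwargs": {
  "deltas": [0,0.3,4,0,0,0,0.2,4,0,0,0,0,4,0,0,0,0,4,0,0,0,0,4,0,0,0,0,4,0,0]
}}

```text
t: 11.05
eef_pos: [545.3, -139.2, 82.4]
tcp_rot: [-0.705, 0.709, 0.023, -0.02]
contact_force: [1.3, -11.9, 13.5]
grip_width: 1.003
```

Request:
{"fn": "step_arm", "kwargs": {
  "deltas": [0,0,4,0,0,0,0,4,0,0,0,0,4,0,0,0,0,4,0,0,0,0,4,0,0,0,0,4,0,0]
}}

```text
t: 11.8
eef_pos: [543.8, -115.3, 82.4]
tcp_rot: [-0.705, 0.709, 0.023, -0.02]
contact_force: [0.7, -12.4, 13.1]
grip_width: 0.999
```

Request:
{"fn": "step_arm", "kwargs": {
  "deltas": [0,0,4,0,0,0,0,4,0,0,0,0,4,0,0,0,0,4,0,0,0,0,4,0,0]
}}

```text
t: 12.42
eef_pos: [542.6, -95.2, 82.4]
tcp_rot: [-0.705, 0.709, 0.023, -0.02]
contact_force: [-0.0, -12.7, 13.8]
grip_width: 1.001
```

Request:
{"fn": "step_arm", "kwargs": {
  "deltas": [0,0,3,0,0,0,0,3,0,0,0,0,3,0,0,0,0,3,0,0,0,0,3,0,0]
}}

```text
t: 13.05
eef_pos: [541.7, -80.2, 82.4]
tcp_rot: [-0.705, 0.709, 0.023, -0.02]
contact_force: [0.1, -12.2, 14.6]
grip_width: 1.004
```

Run:
```python
from h import *
np.set_printoptions(precision=1,suppress=True)
st2,im2=snap("side","side2"); 
cv2.imwrite("pics/c2.png",cv2.resize(im2[150:290,190:350],(640,560),interpolation=cv2.INTER_CUBIC)[:,:,::-1])
for c in("side",):
  for n,z in dict(tray_nose=70,near_edge=60,far_edge=58.5).items():
    for r in finder.place_of(c,n)[:1]: print(c,n,round(r["score"],2),np.array(r["uv"]),at_z(c,r["uv"],z))
```

```text
side tray_nose 0.58 [270.4 240.6] [533.6 114.5  70. ]
side far_edge 0.81 [268.9 244.1] [537.4 112.3  58.5]
```

View pics/c2.png

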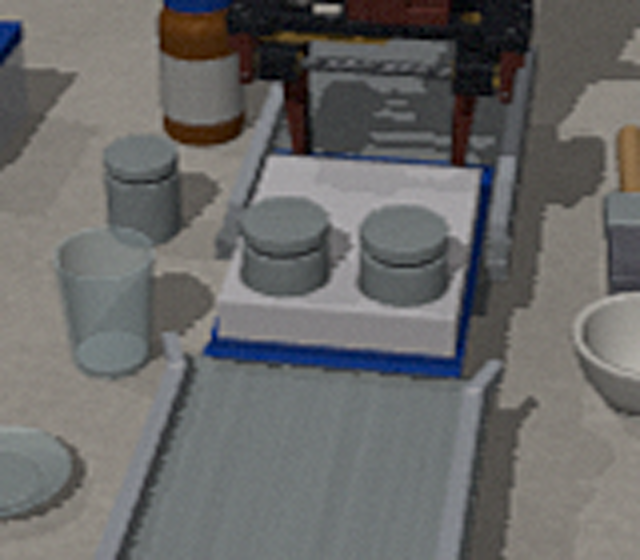

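The nose (crop 340,360) is over the far lip, level, and roughly centred between the flared rails at crop u≈185 and 478. I'll ease the load slightly and continue.

Request:
{"fn": "step_arm", "kwargs": {
  "deltas": [0,-0.2,3,0,0,0,-0.2,3,0,0,0,0,3,0,0,0,0,3,0,0,0,0,3,0,0]
}}

```text
t: 13.88
eef_pos: [540.8, -65.2, 82.7]
tcp_rot: [-0.705, 0.709, 0.023, -0.02]
contact_force: [0.4, -11.5, 13.6]
grip_width: 1.001
```

Request:
{"fn": "step_arm", "kwargs": {
  "deltas": [0,0,3,0,0,0,0,3,0,0,0,0,3,0,0,0,0,3,0,0,0,0,3,0,0]
}}

```text
t: 14.5
eef_pos: [539.8, -50.3, 82.6]
tcp_rot: [-0.705, 0.709, 0.023, -0.02]
contact_force: [0.4, -12.6, 13.3]
grip_width: 0.998
```

Request:
{"fn": "step_arm", "kwargs": {
  "deltas": [0,-0.4,3,0,0,0,-0.4,3,0,0,0,-0.4,3,0,0,0,-0.4,3,0,0,0,-0.4,2,0,0]
}}

```text
t: 15.12
eef_pos: [538.2, -35.0, 82.6]
tcp_rot: [-0.706, 0.708, 0.022, -0.021]
contact_force: [1.6, -7.5, 5.0]
grip_width: 0.999
```

Request:
{"fn": "step_arm", "kwargs": {
  "deltas": [0,-0.5,1,0,0,0,-0.5,1,0,0,0,-0.5,1,0,0,0,-1,0,0,0,0,-1,0,0,0,0,-1,0,0,0,0,0,0,0,0]
}}

```text
t: 16.0
eef_pos: [537.3, -30.5, 85.6]
tcp_rot: [0.707, -0.707, -0.022, 0.022]
contact_force: [-1.0, -3.6, -0.5]
grip_width: 1.003
```

Run:
```python
from h import *
st2,im2=snap("side","side3"); im=snap("scene","scene3")[1]
cv2.imwrite("pics/c3.png",np.vstack([cv2.resize(im2[170:310,190:350],(480,420)),cv2.resize(im[140:260,110:480],(480,156))])[:,:,::-1])
```

```text
(no output)
```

View pics/c3.png

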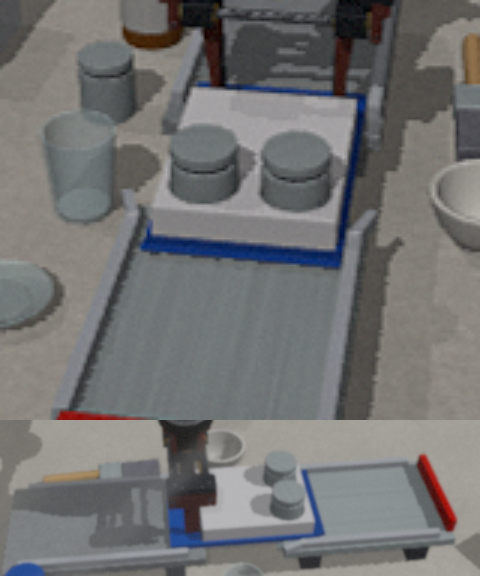

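The tray now bridges both decks, level, with its nose inside the far rails (side crop 245,250) and the load off. I'll push on with no downward load.

Request:
{"fn": "step_arm", "kwargs": {
  "deltas": [0,0,3,0,0,0,0,4,0,0,0,0,4,0,0,0,0,4,0,0,0,0,4,0,0,0,0,4,0,0]
}}

```text
t: 16.85
eef_pos: [536.1, -7.5, 85.7]
tcp_rot: [0.707, -0.707, -0.022, 0.022]
contact_force: [-0.3, -4.5, -2.0]
grip_width: 1.002
```

Request:
{"fn": "step_arm", "kwargs": {
  "deltas": [0,0,4,0,0,0,0,4,0,0,0,0,4,0,0,0,0,4,0,0,0,0,4,0,0,0,0,4,0,0,0,0,4,0,0,0,0,4,0,0,0,0,4,0,0,0,0,4,0,0]
}}

```text
t: 18.1
eef_pos: [533.7, 32.4, 85.8]
tcp_rot: [-0.707, 0.707, 0.022, -0.022]
contact_force: [0.4, -4.2, -1.6]
grip_width: 1.003
```

Run:
```python
from h import *
np.set_printoptions(precision=1,suppress=True)
im2=snap("side","side4")[1]; im=snap("scene","scene4")[1]
cv2.imwrite("pics/c4.png",np.vstack([cv2.resize(im2[190:340,180:350],(480,424)),cv2.resize(im[140:260,110:480],(480,156))])[:,:,::-1])
for c in("side","scene"):
  for n,z in dict(tray_nose=68.5,stop_face=68.5).items():
    for r in finder.place_of(c,n)[:1]: print(c,n,round(r["score"],2),np.array(r["uv"]),at_z(c,r["uv"],z))
```

```text
side tray_nose 0.77 [263.9 274.4] [522.4 226.1  68.5]
side stop_face 0.57 [247.3 319.2] [523.7 351.6  68.5]
scene tray_nose 0.6 [384.6 196.9] [514.4 228.3  68.5]
scene stop_face 0.84 [439.  192.1] [505.8 341.4  68.5]
```

View pics/c4.png

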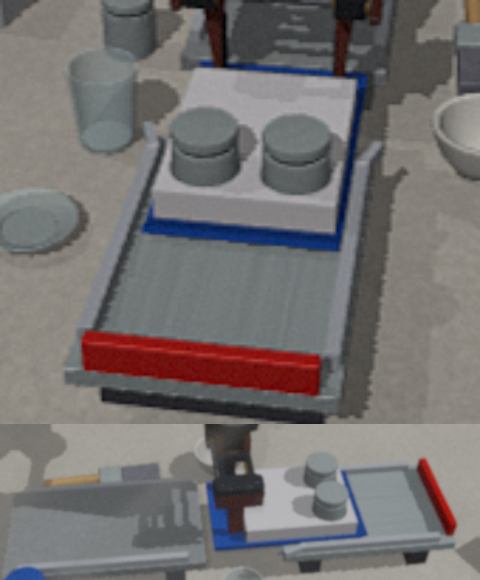

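The tray is across the gap and level (tail clear of the near deck, scene crop 210,520), with the nose about 115–120 mm short of the stop.

Request:
{"fn": "step_arm", "kwargs": {
  "deltas": [0,0,4,0,0,0,0,4,0,0,0,0,4,0,0,0,0,4,0,0,0,0,4,0,0,0,0,4,0,0,0,0,4,0,0,0,0,4,0,0,0,0,4,0,0,0,0,4,0,0,0,0,4,0,0,0,0,4,0,0]
}}

```text
t: 19.9
eef_pos: [530.8, 79.4, 85.9]
tcp_rot: [-0.706, 0.707, 0.022, -0.022]
contact_force: [0.4, -4.9, 0.3]
grip_width: 0.995
```

Request:
{"fn": "step_arm", "kwargs": {
  "deltas": [0,0,4,0,0,0,0,4,0,0,0,0,4,0,0,0,0,4,0,0,0,0,4,0,0,0,0,4,0,0,0,0,4,0,0,0,0,4,0,0,0,0,4,0,0,0,0,4,0,0]
}}

```text
t: 21.15
eef_pos: [528.3, 119.3, 85.9]
tcp_rot: [-0.706, 0.707, 0.022, -0.022]
contact_force: [-0.1, -5.1, 0.4]
grip_width: 1.001
```

Run:
```python
from h import *
np.set_printoptions(precision=1,suppress=True)
im2=snap("side","side5")[1]; im=snap("scene","scene5")[1]
cv2.imwrite("pics/c5.png",np.vstack([cv2.resize(im2[230:340,190:340],(480,352)),cv2.resize(im[150:260,280:480],(480,264))[:240]])[:,:,::-1])
print(monitor.get_state()["contact_force"])
for c in("side","scene"):
  for n,z in dict(tray_nose=68.5,stop_face=68.5).items():
    for r in finder.place_of(c,n)[:1]: print(c,n,round(r["score"],2),np.array(r["uv"]),at_z(c,r["uv"],z))
```

```text
[-0.4 -4.  -0.2]
side tray_nose 0.82 [256.3 306.7] [515.6 317.7  68.5]
side stop_face 0.75 [249.9 316.5] [520.9 344.2  68.5]
scene tray_nose 0.61 [427.5 194.2] [510.8 316.5  68.5]
scene stop_face 0.92 [439.7 192.8] [507.9 342.3  68.5]
```

View pics/c5.png

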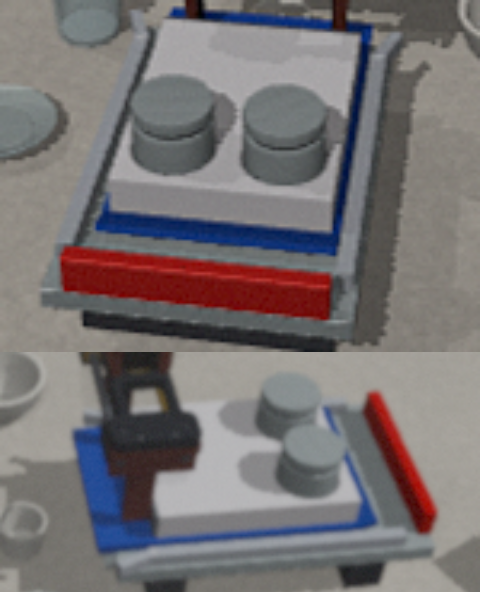

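The nose (side crop 220,235) is about 26–30 mm short of the red stop. I'll approach slowly and watch the force.

Request:
{"fn": "step_arm", "kwargs": {
  "deltas": [0,0,3,0,0,0,0,3,0,0,0,0,3,0,0,0,0,3,0,0,0,0,3,0,0,0,0,2,0,0,0,0,2,0,0]
}}

```text
t: 22.32
eef_pos: [527.1, 138.3, 85.9]
tcp_rot: [-0.706, 0.707, 0.022, -0.022]
contact_force: [-0.1, -6.2, 1.2]
grip_width: 1.002
```

Request:
{"fn": "step_arm", "kwargs": {
  "deltas": [0,0,1,0,0,0,0,1,0,0,0,0,1,0,0]
}}

```text
t: 22.7
eef_pos: [527.0, 141.2, 85.9]
tcp_rot: [-0.706, 0.707, 0.022, -0.022]
contact_force: [0.6, -5.1, 1.5]
grip_width: 1.001
```

Request:
{"fn": "step_arm", "kwargs": {
  "deltas": [0,0,1,0,0,0,0,1,0,0]
}}

```text
t: 22.95
eef_pos: [526.8, 143.2, 85.9]
tcp_rot: [-0.706, 0.707, 0.022, -0.022]
contact_force: [0.2, -6.0, 1.2]
grip_width: 1.0
```

Request:
{"fn": "step_arm", "kwargs": {
  "deltas": [0,0,1,0,0,0,0,1,0,0]
}}

```text
t: 23.2
eef_pos: [526.7, 145.2, 85.9]
tcp_rot: [-0.706, 0.707, 0.022, -0.022]
contact_force: [0.5, -5.9, 1.3]
grip_width: 0.998
```

Request:
{"fn": "step_arm", "kwargs": {
  "deltas": [0,0,1,0,0]
}}

```text
t: 23.32
eef_pos: [526.7, 146.2, 85.9]
tcp_rot: [-0.706, 0.707, 0.022, -0.022]
contact_force: [0.2, -5.6, 1.1]
grip_width: 1.0
```

Request:
{"fn": "step_arm", "kwargs": {
  "deltas": [0,0,1,0,0]
}}

```text
t: 23.45
eef_pos: [526.6, 147.2, 85.9]
tcp_rot: [-0.706, 0.707, 0.022, -0.022]
contact_force: [1.5, -5.6, 1.2]
grip_width: 1.003
```

Request:
{"fn": "step_arm", "kwargs": {
  "deltas": [0,0,1,0,0]
}}

```text
t: 23.58
eef_pos: [526.5, 148.2, 85.9]
tcp_rot: [-0.706, 0.707, 0.022, -0.022]
contact_force: [-0.7, -6.1, -0.3]
grip_width: 1.002
```

Request:
{"fn": "step_arm", "kwargs": {
  "deltas": [0,0,1,0,0]
}}

```text
t: 23.7
eef_pos: [526.4, 149.2, 85.9]
tcp_rot: [-0.706, 0.707, 0.022, -0.022]
contact_force: [-0.2, -6.0, 1.3]
grip_width: 0.998
```

Request:
{"fn": "step_arm", "kwargs": {
  "deltas": [0,0,0.7,0,0]
}}

```text
t: 23.82
eef_pos: [526.4, 149.9, 85.9]
tcp_rot: [-0.706, 0.707, 0.022, -0.022]
contact_force: [-0.7, -6.2, 1.9]
grip_width: 0.995
```

Request:
{"fn": "step_arm", "kwargs": {
  "deltas": [0,0,0.7,0,0]
}}

```text
t: 23.95
eef_pos: [526.4, 150.6, 85.9]
tcp_rot: [-0.706, 0.707, 0.022, -0.022]
contact_force: [1.0, -6.7, 1.7]
grip_width: 1.001
```

Request:
{"fn": "step_arm", "kwargs": {
  "deltas": [0,0,0.7,0,0]
}}

```text
t: 24.08
eef_pos: [526.3, 150.7, 85.9]
tcp_rot: [-0.706, 0.708, 0.022, -0.022]
contact_force: [0.4, -9.5, 1.1]
grip_width: 0.999
```

Request:
{"fn": "step_arm", "kwargs": {
  "deltas": [0,0,0.7,0,0]
}}

```text
t: 24.2
eef_pos: [526.3, 150.8, 85.9]
tcp_rot: [-0.705, 0.708, 0.022, -0.022]
contact_force: [-0.4, -11.0, 2.5]
grip_width: 1.005
```

Request:
{"fn": "step_arm", "kwargs": {
  "deltas": [0,0,0.7,0,0]
}}

```text
t: 24.32
eef_pos: [526.3, 150.9, 85.9]
tcp_rot: [-0.705, 0.709, 0.021, -0.021]
contact_force: [0.2, -13.3, 2.6]
grip_width: 0.998
```

It's home against the stop: TCP travel stopped at 150.8 while the force rose. I'll back off, lift clear and check.

Request:
{"fn": "step_arm", "kwargs": {
  "deltas": [0,0,-2,0,0,0,0,-3,0,0,0,0,-5,0,0,0,-5,-5,0,0,0,-20,0,0,0,0,-40,-20,0,0,0,-40,-30,0,0,0,-20,-40,0,0,0,0,-40,0,0,0,0,0,0,0]
}}

```text
t: 25.58
eef_pos: [535.5, 6.6, 212.8]
tcp_rot: [-0.707, 0.707, 0.022, -0.02]
contact_force: [-0.3, 0.3, 0.7]
grip_width: 0.998
```

Run:
```python
from h import *
np.set_printoptions(precision=1,suppress=True)
im2=snap("side","side6")[1]; im=snap("scene","scene6")[1]
cv2.imwrite("pics/c6.png",np.vstack([cv2.resize(im2[150:340,140:390],(460,350)),cv2.resize(im[140:320,110:480],(460,224))])[:,:,::-1])
print(monitor.get_state()["contact_force"])
for c in("side","scene"):
  for n,z in dict(tray_nose=68.5,stop_face=68.5).items():
    for r in finder.place_of(c,n)[:1]: print(c,n,round(r["score"],2),np.array(r["uv"]),at_z(c,r["uv"],z))
```

```text
[0.9 0.3 0.8]
side tray_nose 0.66 [251.2 318.9] [517.2 349.4  68.5]
side stop_face 0.95 [248.9 313.5] [524.5 337.3  68.5]
scene tray_nose 0.83 [441.2 190.1] [500.2 347.4  68.5]
scene stop_face 0.82 [439.9 192.6] [507.4 342.8  68.5]
```

View pics/c6.png

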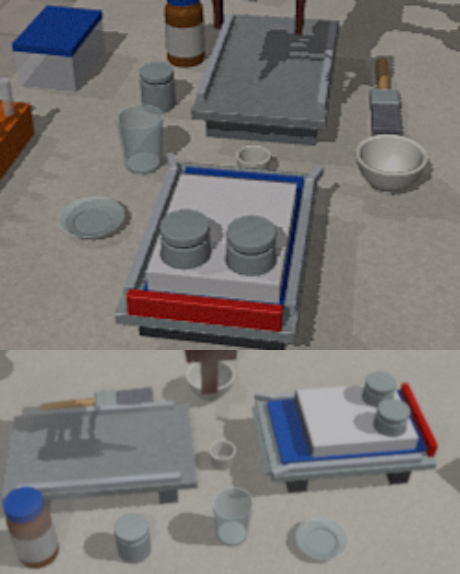

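The tray sits flush and square at the red stop (side crop 205,300), with both jars standing and the bystanders where they were. The gripper is clear, so I'm handing in.

```bash
python3 -c "
from h import *
print(ctrl.hand_in())"
```

```text
the job is handed in; nothing more can be done
None
```

The tray with both jars is across the gap and home against the red stop. I handed the job in at about 26 s of the 70 s allowed. `hand_in` reports no verdict.

- **Crossing:** I pushed on the block's rear face with the gripper open. The load on the ledge was about 5 N at first and 11 to 14.6 N over the gap. I took the load off once the nose rested on the far deck, well before the tail left the near deck.
- **Level:** The ledge height read 82.4 to 82.7 mm (TCP) all through the loaded crossing. The pictures taken during the push showed no sag at nose or tail.
- **Stop:** Travel ended at TCP y ≈ 150.8 mm while the push force rose from about 6 to 13.3 N.
- **Final look:** The nose is flush and square to the stop, and both jars are upright. The other things show no sign of having moved, and the gripper is clear with contact force near zero.
- **Disagreement:** The finder put the nose 5 to 12 mm past the stop face, which cannot be. I took that as detection error and relied on the force and the picture instead.

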